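# Find and release the extraction button left latched down

### The job

One of the four green extraction buttons on the bench's control station has been left latched down. Go along the row from its left end (the robot's left) with a closed fingertip and tap each of the four lightly to feel which one it is, without releasing it yet and without pushing any other so far that it latches; then press the latched one fully down once and let it come up, so that all four stand at the same full height. Only touch the buttons: do not pick up or disturb the mallet, chisel, owl or brush.

Things in the scene. Friction and masses are not known exactly. Their poses are not given: they have to be found in the camera images.
- station: Dust-extraction control box bolted to the bench: 120 mm (its x) by 290 mm (its y) by 70 mm high, grey with a white lid; origin at the centre of its underside, z up. Four identical green push buttons stand on the lid in a row at x = 0, y = +90, +30, -30, -90 mm; +y is the row's left end seen from the robot. Blank label cards at x = +40 mm; a steel conduit, under 45 mm high, leaves its +x side.
- switch_a: One of the four identical buttons, in any place of the row; any one may be the latched one. Origin on its axis at the lid top, z up. A green mushroom head, 40 mm across, 10 mm thick, has its flat top 26 mm above the origin when free, 21.5 mm latched, 16 mm at the end of travel (96, 91.5, 86 mm above the bench). Under it a 36 mm metal collar, 5 mm high.
- key_a (a joint): Travel of the head of switch_a, m: 0 free, about 0.0045 latched, 0.010 end of travel. Push-push: pushed fully down (beyond 0.0095) and let go, it changes from free to latched or from latched to free; a stroke that stays under 0.007 springs back to where it began. Pushes back with 5 N at 0 plus 1.4 N per mm (19 N at the end), more when moved fast; a latched head gives only above 11 N.
- switch_b: One of the four identical buttons, in any place of the row; any one may be the latched one. Origin on its axis at the lid top, z up. A green mushroom head, 40 mm across, 10 mm thick, has its flat top 26 mm above the origin when free, 21.5 mm latched, 16 mm at the end of travel (96, 91.5, 86 mm above the bench). Under it a 36 mm metal collar, 5 mm high.
- key_b (a joint): Travel of the head of switch_b, m: 0 free, about 0.0045 latched, 0.010 end of travel. Push-push: pushed fully down (beyond 0.0095) and let go, it changes from free to latched or from latched to free; a stroke that stays under 0.007 springs back to where it began. Pushes back with 5 N at 0 plus 1.4 N per mm (19 N at the end), more when moved fast; a latched head gives only above 11 N.
- switch_c: One of the four identical buttons, in any place of the row; any one may be the latched one. Origin on its axis at the lid top, z up. A green mushroom head, 40 mm across, 10 mm thick, has its flat top 26 mm above the origin when free, 21.5 mm latched, 16 mm at the end of travel (96, 91.5, 86 mm above the bench). Under it a 36 mm metal collar, 5 mm high.
- key_c (a joint): Travel of the head of switch_c, m: 0 free, about 0.0045 latched, 0.010 end of travel. Push-push: pushed fully down (beyond 0.0095) and let go, it changes from free to latched or from latched to free; a stroke that stays under 0.007 springs back to where it began. Pushes back with 5 N at 0 plus 1.4 N per mm (19 N at the end), more when moved fast; a latched head gives only above 11 N.
- switch_d: One of the four identical buttons, in any place of the row; any one may be the latched one. Origin on its axis at the lid top, z up. A green mushroom head, 40 mm across, 10 mm thick, has its flat top 26 mm above the origin when free, 21.5 mm latched, 16 mm at the end of travel (96, 91.5, 86 mm above the bench). Under it a 36 mm metal collar, 5 mm high.
- key_d (a joint): Travel of the head of switch_d, m: 0 free, about 0.0045 latched, 0.010 end of travel. Push-push: pushed fully down (beyond 0.0095) and let go, it changes from free to latched or from latched to free; a stroke that stays under 0.007 springs back to where it began. Pushes back with 5 N at 0 plus 1.4 N per mm (19 N at the end), more when moved fast; a latched head gives only above 11 N.
- mallet: Bystander: loose round wooden carver's mallet, 0.55 kg, standing on its head with the handle up, head 110 mm across, 240 mm tall; origin at the centre of its underside. Stands 0.26 to 0.34 m to the +y side of the station's centre.
- chisel: Bystander: loose steel stone chisel, 0.22 kg, 200 mm long, 26 mm wide, 14 mm high, lying roughly across in front of the station (robot's side); origin under its middle.
- owl: Bystander: loose small carved marble owl, 0.85 kg, 84 mm across, 128 mm tall; origin at the centre of its underside. Stands 0.25 to 0.32 m to the -y side of the station's centre.
- brush: Bystander: loose dusting brush lying behind the station, lower than 40 mm; origin under its middle.

How it is judged:
By the outcome, as a careful person would: the job done as asked, in the order asked, and still so for the second after the job is handed in, with the robot touching nothing.
It also fails if it takes over 38 s, if anything falls off the work surface, if the arm or the gripper's body presses on something with over 40 N, if the wrist force passes 120 N, or if a joint passes its speed limit or range.

### The arm

A 7-joint arm with a two-finger parallel gripper is mounted at the origin on the work surface. World frame = base frame: x ahead of the robot, y to its left, z up, the work surface at z = 0. Lengths are in m, angles in rad, forces in N, time in s.
With the tool pointing down it reaches from about 0.4 to 0.875 m from the base axis. Payload 19.3 kg.
Tool frame: the origin (TCP) lies midway between the tips of the shut fingers; the grasp point (between the pads) lies grasp_offset behind it (grasp_offset is the distance from the TCP to the grasp point, in m); z points along the fingers, y is the line along which they close (so a half turn about z gives the same grasp; the last joint's range is limited). The gripper opens to 85 mm and grips with 20 to 120 N. Pads are 22 mm wide; open, the fingers measure 114 mm over their backs; the gripper's body (76 mm by 85 mm) begins 54 mm behind the grasp point. The pads swing forward as they close: fully open they stand 13 mm farther back than shut.
Start: joints at [1.091, 0.521, -0.036, 1.599, 0.021, 1.021, -0.113], TCP at [0.249, -0.573, 0.231] pointing down, gripper open.
Joint ranges: [-2.91, 2.91], [-0.3, 2.13], [-1.5, 1.42], [0.17, 2.43], [-1.26, 4.41], [0.16, 1.93], [-2.52, 2.52]. Speed limits (rad/s): [1.89, 1.89, 2.39, 2.39, 3.01, 3.01, 3.01].

### API

Orientations are given as a unit quaternion [w, x, y, z].
In Python, from plant import * gives the robot as it stands.
- The arm moves only by the tool servo_tool, never from a script. Its argument "plan" is a list of rows, each a list of 3 entries, a list of its own where there are three numbers: the shift along the tool's x, y, z in units of 40 mm (1.0 is 40 mm), then the turn, a rotation vector about the tool's x, y, z in units of 5 degrees (1.0 is 5 degrees), then the finger opening in mm, from 0 to 85.4. A call has exactly 5 rows; each row shifts and turns the commanded pose from where the row before left it, along the tool's axes as they then stand; what a row does not reach is not made up. A row lasts 1/12 s, in which the tool goes at most 41.7 mm and 7.16 degrees, less where a joint would pass 70% of its speed; a pose out of reach is approached as far as the arm can. A call is refused whole if a number of a shift passes 1 or a number of a turn 1, either way. A call with a gripper value outside its range is refused whole. The fingers move at their own pace and stop on an object; "squeeze" is the grip in N (left out, the last holds). Time passes only in rows, so rows that do not move let the fingers close, or fill a call up. It gives the time, the measured TCP pose, the force, the opening and the grip force at its end, in the units of the state.
- get_state(): the state, without advancing time (a new reading comes with each control period).
- snapshot(name): name is "scene" or "top" or "wrist"; returns a dict with "image" (480x640x3 uint8, red, green, blue), "fx", "fy", "cx", "cy" (pixels), "rvec" (rotation vector, rad) and "tvec" (3), from world to camera coordinates, as OpenCV has them; the wrist camera has in their place "mount" (4x4, takes a point from camera to tool coordinates, whose origin is the TCP and whose axes are the flange's). Camera axes: x right, y down, z forward; pixel columns grow to the right and rows downward; lengths in m; the calibration is good to about 2 mm. A picture is of the moment at which its call begins: read the wrist's pose just before it. There is no depth.
- sign_off(): hands the job in; it is judged then, once.
The state is a dict: "time": time; "joints": joint angles; "qvel": joint speeds; "effort": joint torques, N m; "ee_pos": TCP position; "ee_rot": TCP orientation; "force": force on the tool from outside, world axes, zero at the start; "moment": the same for the moment, N m; "finger_gap": finger opening in m; "finger_force": force on a finger pad.
Only numpy, scipy, OpenCV 4.12 (cv2) and the standard library are available. Lean on these libraries where they do the work, as an engineer would, in place of code of your own. Each camera call takes 0.05 s, during which the arm holds its last target. There are 200 camera calls.

## Working session

There is one attempt and no reset: what is moved stays moved. The work goes in short steps, Python scripts to look and compute and a tool call to move; the robot and the scene stay as the last step left them, time stands still between calls to the robot, and variables do not carry over. Pictures are saved under pics/ and viewed, at most 10 in all, crops included, and the job is handed in when it is done.

Besides the shell and the picture viewer there is one more tool, called after "Request:" as name(argument=value, ...), one argument or row to a line, values as JSON. servo_tool: Moves the arm, as the interface text tells. Its arguments: {"type":"object","properties":{"plan":{"type":"array"},"squeeze":{"type":"number"}},"required":["plan"]}

```bash
mkdir -p pics; ls; python3 - <<'E'
from plant import *
import cv2
s=get_state();print({k:(v if isinstance(v,(int,float)) else [round(float(x),4) for x in v]) for k,v in s.items()})
for n in("scene","top"):
    d=snapshot(n);cv2.imwrite(f"pics/{n}0.png",d["image"][:,:,::-1]);print(n,d["fx"],d["fy"],d["cx"],d["cy"],d["rvec"],d["tvec"])
E
```

```text
pics
{'time': 0.0, 'joints': [1.0908, 0.522, -0.0363, 1.6, 0.0212, 1.0211, -0.1128], 'qvel': [0.0005, -0.0003, 0.0022, 0.0012, -0.0005, 0.0006, 0.001], 'effort': [0.0018, -92.7123, 1.9803, -36.9936, 0.0179, 0.0081, -0.0002], 'ee_pos': [0.2488, -0.573, 0.2307], 'ee_rot': [-0.0005, 0.9791, 0.2034, -0.0002], 'force': [-1.3708, -0.3561, -0.396], 'moment': [0.0068, 0.0085, 0.0173], 'finger_force': 0.0, 'finger_gap': 0.08550714984492333}
scene 586.2414077262463 586.2414077262463 313.023890461 224.2586985028725 [ 2.00663012  0.99632665 -0.49417084] [-0.40543597 -0.19113609  1.4955106 ]
top 620.0931014612931 620.0931014612931 320.3910357947106 245.5076990750495 [ 2.18079903 -2.12897337  0.16593362] [0.00781539 0.60333952 1.16727614]
```

View pics/scene0.png

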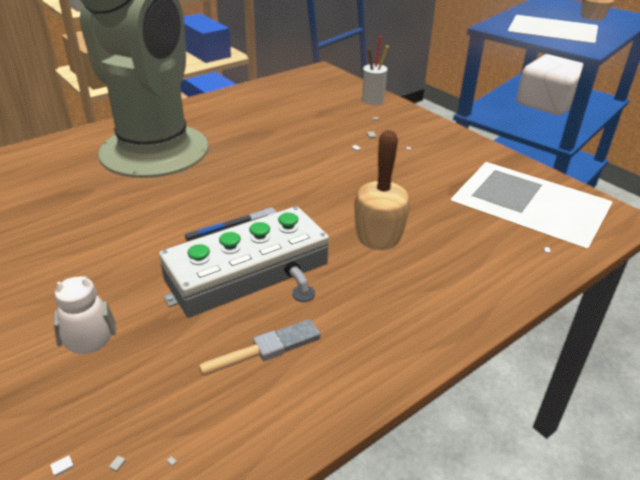

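View pics/top0.png

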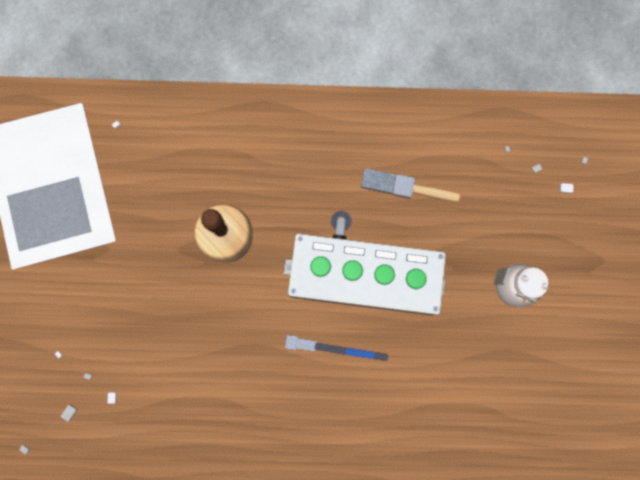

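The scene view shows the green heads at about (199,252), (230,240), (260,230) and (289,220). The top view shows them at (320,266), (352,270), (384,274) and (416,278). The mallet is on the +y side, which is image-left in the top view, and the owl is on the -y side. Next I triangulate.

```bash
cat > h.py <<'E'
from plant import *
import cv2, numpy as np
from scipy.spatial.transform import Rotation as R
def blobs(im):
    hsv=cv2.cvtColor(im,cv2.COLOR_RGB2HSV); m=cv2.inRange(hsv,(45,120,60),(80,255,255))
    n,l,st,c=cv2.connectedComponentsWithStats(m)
    return [(c[i],st[i,4]) for i in range(1,n) if st[i,4]>100]
def P(d):
    r,_=cv2.Rodrigues(np.array(d["rvec"],float));K=np.array([[d["fx"],0,d["cx"]],[0,d["fy"],d["cy"]],[0,0,1]])
    return K@np.c_[r,np.array(d["tvec"])]
E
python3 - <<'E'
from h import *
t=snapshot("top");s=snapshot("scene")
a=sorted(blobs(t["image"]),key=lambda b:b[0][0]);b=sorted(blobs(s["image"]),key=lambda b:-b[0][0])
print(a,b)
X=cv2.triangulatePoints(P(t),P(s),np.array([x[0] for x in a]).T,np.array([x[0] for x in b]).T);X=(X[:3]/X[3]).T
print(X.round(4)); d=X[0]-X[3];print(np.degrees(np.arctan2(-d[0],d[1])),np.linalg.norm(d[:2]))
w=snapshot("wrist");print(w["mount"],w["fx"])
E
```

```text
[(array([320.1380597 , 266.08955224]), np.int32(268)), (array([352.07407407, 270.12962963]), np.int32(270)), (array([384.02996255, 274.20599251]), np.int32(267)), (array([415.58490566, 278.46037736]), np.int32(265))] [(array([287.79569892, 219.25806452]), np.int32(186)), (array([259.22613065, 228.97487437]), np.int32(199)), (array([229.42523364, 239.14485981]), np.int32(214)), (array([198.30769231, 251.39366516]), np.int32(221))]
[[ 0.5574  0.0222  0.0893]
 [ 0.5513 -0.0375  0.0892]
 [ 0.5452 -0.0972  0.0892]
 [ 0.5391 -0.1567  0.0856]]
-5.857705833329999 0.17986709342455479
[[-9.86275724e-04 -9.65109148e-01 -2.61846062e-01  6.67241570e-02]
 [ 9.99999458e-01 -1.03958581e-03  6.50710084e-05  9.71918453e-04]
 [-3.35012077e-04 -2.61845856e-01  9.65109649e-01 -1.43487632e-01]
 [ 0.00000000e+00  0.00000000e+00  0.00000000e+00  1.00000000e+00]] 429.7885274958537
```

Request:
servo_tool(
  plan=[
    [[0.3, -0.25, 0], [0, 0, 0], 0],
    [[0.65, -0.53, 0], [0, 0, 0], 0],
    [[0.65, -0.53, 0], [0, 0, 0], 0],
    [[0.65, -0.53, 0], [0, 0, 0], 0],
    [[0.65, -0.53, 0], [0, 0, 0], 0],
  ],
  squeeze=20,
)

```text
time: 0.67
ee_pos: [0.318, -0.4386, 0.2312]
ee_rot: [-0.0, 0.979, 0.203, -0.0]
force: [0.9, 0.3, 0.6]
finger_gap: 0.0259
finger_force: 0.0
```

Request:
servo_tool(
  plan=[
    [[0.65, -0.53, 0], [0, 0, 0], 0],
    [[0.65, -0.53, 0], [0, 0, 0], 0],
    [[0.65, -0.53, 0], [0, 0, 0], 0],
    [[0.65, -0.53, 0], [0, 0, 0], 0],
    [[0.65, -0.53, 0], [0, 0, 0], 0],
  ],
)

```text
time: 1.08
ee_pos: [0.3951, -0.2896, 0.2314]
ee_rot: [0.0, 0.979, 0.203, 0.0]
force: [0.4, -0.8, 0.5]
finger_gap: 0.0002
finger_force: 0.0
```

Request:
servo_tool(
  plan=[
    [[0.65, -0.53, 0], [0, 0, 0], 0],
    [[0.65, -0.53, 0], [0, 0, 0], 0],
    [[0.65, -0.53, 0], [0, 0, 0], 0],
    [[0.65, -0.53, 0], [0, 0, 0], 0],
    [[0.65, -0.53, 0], [0, 0, 0], 0],
  ],
)

```text
time: 1.5
ee_pos: [0.4721, -0.1405, 0.2314]
ee_rot: [0.0, 0.979, 0.203, 0.0]
force: [0.4, -0.3, 0.3]
finger_gap: -0.0001
finger_force: 0.0
```

Request:
servo_tool(
  plan=[
    [[0.65, -0.53, 0], [0, 0, 0], 0],
    [[0.65, -0.53, 0], [0, 0, 0], 0],
    [[0.5, -0.4, 0], [0, 0, 0], 0],
    [[0, 0, 0], [0, 0, 0], 0],
    [[0, 0, 0], [0, 0, 0], 0],
  ],
)

```text
time: 1.92
ee_pos: [0.5147, -0.0586, 0.2311]
ee_rot: [-0.0, 0.979, 0.205, -0.0]
force: [0.0, -0.4, -0.0]
finger_gap: 0.0003
finger_force: 0.0
```

```bash
cat >> h.py <<'E'
def wristpts(z=0.0915):
    s=get_state();w=snapshot("wrist");q=s["ee_rot"];T=np.eye(4);T[:3,:3]=R.from_quat([q[1],q[2],q[3],q[0]]).as_matrix();T[:3,3]=s["ee_pos"]
    C=T@np.array(w["mount"]);out=[]
    for c,a in blobs(w["image"]):
        r=C[:3,:3]@[(c[0]-w["cx"])/w["fx"],(c[1]-w["cy"])/w["fy"],1];k=(z-C[2,3])/r[2];p=C[:3,3]+k*r
        print(c.round(1),a,p.round(4));out.append(p)
    return s,w,out
def rel(s,p):
    q=s["ee_rot"];print("tool units",(R.from_quat([q[1],q[2],q[3],q[0]]).inv().apply(np.array(p)-s["ee_pos"])/.04).round(3))
E
python3 - <<'E'
from h import *
s,w,o=wristpts()
cv2.imwrite("pics/w1.png",w["image"][:,:,::-1])
rel(s,[.5574,.0222,.120])
E
```

```text
[228.2 117.3] 2692 [0.5569 0.0214 0.0915]
[311.  162.7] 2774 [ 0.5517 -0.0379  0.0915]
[389.6 207.5] 2585 [ 0.5456 -0.0978  0.0915]
[462.  248.1] 2363 [ 0.54   -0.1557  0.0915]
tool units [ 1.788 -1.421  2.777]
```

View pics/w1.png

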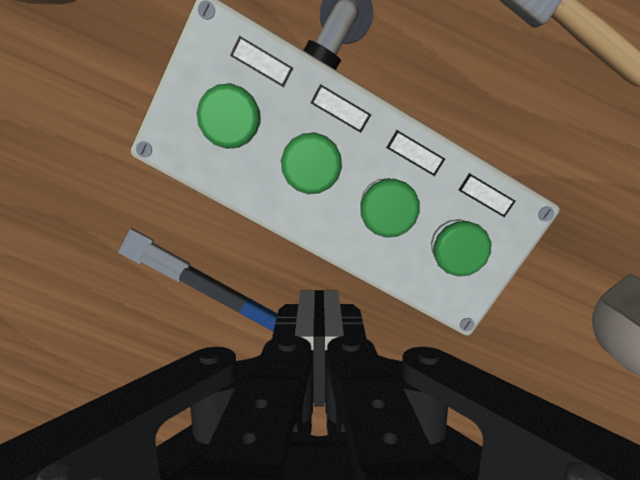

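The wrist view shows the four heads at (228,117), (311,163), (390,207) and (462,248). They agree with the triangulation to about 1 mm. I move above the left one.

Request:
servo_tool(
  plan=[
    [[0.6, -0.47, 0], [0, 0, 0], 0],
    [[0.6, -0.48, 0.3], [0, 0, 0], 0],
    [[0.59, -0.47, 0.7], [0, 0, 0], 0],
    [[0, 0, 0.8], [0, 0, 0], 0],
    [[0, 0, 0.7], [0, 0, 0], 0],
  ],
)

```text
time: 2.38
ee_pos: [0.5575, 0.021, 0.1298]
ee_rot: [-0.0, 0.979, 0.204, 0.0]
force: [1.0, -1.0, -0.1]
finger_gap: 0.0003
finger_force: 0.0
```

Request:
servo_tool(
  plan=[
    [[0, 0, 0.25], [0, 0, 0], 0],
    [[0, 0, 0.1], [0, 0, 0], 0],
    [[0, 0, 0], [0, 0, 0], 0],
    [[0, 0, 0], [0, 0, 0], 0],
    [[0, 0, 0], [0, 0, 0], 0],
  ],
)

```text
time: 2.8
ee_pos: [0.5583, 0.0204, 0.1189]
ee_rot: [0.0, 0.979, 0.203, 0.001]
force: [-0.8, -0.3, 0.2]
finger_gap: -0.0
finger_force: 0.0
```

Request:
servo_tool(
  plan=[
    [[0, 0, 0.2], [0, 0, 0], 0],
    [[0, 0, 0.2], [0, 0, 0], 0],
    [[0, 0, 0.1], [0, 0, 0], 0],
    [[0, 0, 0], [0, 0, 0], 0],
    [[0, 0, 0], [0, 0, 0], 0],
  ],
)

```text
time: 3.22
ee_pos: [0.5573, 0.0209, 0.097]
ee_rot: [-0.0, 0.979, 0.203, -0.0]
force: [-0.2, 0.3, 0.8]
finger_gap: 0.0
finger_force: 0.0
```

Request:
servo_tool(
  plan=[
    [[0, 0, 0.03], [0, 0, 0], 0],
    [[0, 0, 0.03], [0, 0, 0], 0],
    [[0, 0, 0.03], [0, 0, 0], 0],
    [[0, 0, 0.02], [0, 0, 0], 0],
    [[0, 0, 0], [0, 0, 0], 0],
  ],
)

```text
time: 3.63
ee_pos: [0.5576, 0.0209, 0.0932]
ee_rot: [0.0, 0.979, 0.203, 0.0]
force: [-2.2, 0.2, 8.2]
finger_gap: 0.0001
finger_force: 4.0
```

Button 1 pushes back with 8.2 N at z = 93.2 mm, so it is free. Next is button 2.

Request:
servo_tool(
  plan=[
    [[0, 0, -0.2], [0, 0, 0], 0],
    [[0, 0, -0.2], [0, 0, 0], 0],
    [[-0.24, 0.43, 0], [0, 0, 0], 0],
    [[-0.24, 0.44, 0], [0, 0, 0], 0],
    [[-0.24, 0.44, 0], [0, 0, 0], 0],
  ],
)

```text
time: 4.05
ee_pos: [0.552, -0.0393, 0.1098]
ee_rot: [0.0, 0.979, 0.204, 0.0]
force: [-0.2, -1.2, -0.1]
finger_gap: -0.0003
finger_force: 0.0
```

Request:
servo_tool(
  plan=[
    [[0, 0, 0], [0, 0, 0], 0],
    [[0, 0, 0.1], [0, 0, 0], 0],
    [[0, 0, 0.1], [0, 0, 0], 0],
    [[0, 0, 0.1], [0, 0, 0], 0],
    [[0, 0, 0], [0, 0, 0], 0],
  ],
)

```text
time: 4.47
ee_pos: [0.5519, -0.0378, 0.0962]
ee_rot: [-0.0, 0.979, 0.204, -0.0]
force: [0.6, 0.5, 0.5]
finger_gap: 0.0002
finger_force: 0.0
```

Request:
servo_tool(
  plan=[
    [[0, 0, 0.03], [0, 0, 0], 0],
    [[0, 0, 0.03], [0, 0, 0], 0],
    [[0, 0, 0.03], [0, 0, 0], 0],
    [[0, 0, 0.01], [0, 0, 0], 0],
    [[0, 0, 0], [0, 0, 0], 0],
  ],
)

```text
time: 4.88
ee_pos: [0.552, -0.038, 0.0931]
ee_rot: [-0.0, 0.979, 0.204, 0.0]
force: [-2.4, 3.0, 8.3]
finger_gap: -0.0001
finger_force: 4.0
```

Button 2 is also free, at 8.3 N. Next is button 3.

Request:
servo_tool(
  plan=[
    [[0, 0, -0.2], [0, 0, 0], 0],
    [[0, 0, -0.2], [0, 0, 0], 0],
    [[-0.24, 0.43, 0], [0, 0, 0], 0],
    [[-0.25, 0.44, 0], [0, 0, 0], 0],
    [[-0.25, 0.44, 0], [0, 0, 0], 0],
  ],
)

```text
time: 5.3
ee_pos: [0.5457, -0.0992, 0.1098]
ee_rot: [0.0, 0.979, 0.204, 0.0]
force: [-0.5, -0.0, -0.3]
finger_gap: -0.0
finger_force: 0.0
```

Request:
servo_tool(
  plan=[
    [[0, 0, 0], [0, 0, 0], 0],
    [[0, 0, 0.1], [0, 0, 0], 0],
    [[0, 0, 0.1], [0, 0, 0], 0],
    [[0, 0, 0.1], [0, 0, 0], 0],
    [[0, 0, 0], [0, 0, 0], 0],
  ],
)

```text
time: 5.72
ee_pos: [0.5456, -0.0977, 0.0962]
ee_rot: [-0.0, 0.979, 0.204, -0.0]
force: [0.6, 0.4, 0.6]
finger_gap: 0.0002
finger_force: 0.0
```

Request:
servo_tool(
  plan=[
    [[0, 0, 0.03], [0, 0, 0], 0],
    [[0, 0, 0.03], [0, 0, 0], 0],
    [[0, 0, 0.03], [0, 0, 0], 0],
    [[0, 0, 0.01], [0, 0, 0], 0],
    [[0, 0, 0], [0, 0, 0], 0],
  ],
)

```text
time: 6.13
ee_pos: [0.5457, -0.0978, 0.0931]
ee_rot: [-0.0, 0.979, 0.204, 0.0]
force: [-2.0, 2.5, 8.5]
finger_gap: 0.0005
finger_force: 4.0
```

Button 3 is free too, at 8.5 N. Button 4 is last.

Request:
servo_tool(
  plan=[
    [[0, 0, -0.2], [0, 0, 0], 0],
    [[0, 0, -0.2], [0, 0, 0], 0],
    [[-0.24, 0.43, 0], [0, 0, 0], 0],
    [[-0.25, 0.44, 0], [0, 0, 0], 0],
    [[-0.25, 0.44, 0], [0, 0, 0], 0],
  ],
)

```text
time: 6.55
ee_pos: [0.5395, -0.1591, 0.1098]
ee_rot: [0.0, 0.979, 0.204, 0.0]
force: [-0.1, -0.8, 0.2]
finger_gap: 0.0001
finger_force: 0.0
```

Request:
servo_tool(
  plan=[
    [[0, 0, 0], [0, 0, 0], 0],
    [[0, 0, 0.1], [0, 0, 0], 0],
    [[0, 0, 0.1], [0, 0, 0], 0],
    [[0, 0, 0.1], [0, 0, 0], 0],
    [[0, 0, 0], [0, 0, 0], 0],
  ],
)

```text
time: 6.97
ee_pos: [0.5391, -0.1574, 0.096]
ee_rot: [-0.0, 0.979, 0.204, -0.001]
force: [-0.1, -0.2, -0.2]
finger_gap: 0.0001
finger_force: 0.0
```

Request:
servo_tool(
  plan=[
    [[0, 0, 0.03], [0, 0, 0], 0],
    [[0, 0, 0.03], [0, 0, 0], 0],
    [[0, 0, 0.03], [0, 0, 0], 0],
    [[0, 0, 0.01], [0, 0, 0], 0],
    [[0, 0, 0], [0, 0, 0], 0],
  ],
)

```text
time: 7.38
ee_pos: [0.5394, -0.1584, 0.0928]
ee_rot: [-0.0, 0.979, 0.204, -0.0]
force: [-0.4, -0.2, 0.0]
finger_gap: -0.0004
finger_force: 0.0
```

Button 4 gives no contact at 92.8 mm, so it should be the latched one. I ease down until it touches.

Request:
servo_tool(
  plan=[
    [[0, 0, 0.02], [0, 0, 0], 0],
    [[0, 0, 0.01], [0, 0, 0], 0],
    [[0, 0, 0.01], [0, 0, 0], 0],
    [[0, 0, 0], [0, 0, 0], 0],
    [[0, 0, 0], [0, 0, 0], 0],
  ],
)

```text
time: 7.8
ee_pos: [0.5394, -0.1585, 0.0916]
ee_rot: [0.0, 0.979, 0.203, 0.0]
force: [-1.3, -0.2, 4.7]
finger_gap: 0.0
finger_force: 2.8
```

Contact comes at 91.6 mm with 4.7 N, so button 4 is latched. I lift off, then press it fully down in one stroke.

Request:
servo_tool(
  plan=[
    [[0, 0, -0.15], [0, 0, 0], 0],
    [[0, 0, -0.15], [0, 0, 0], 0],
    [[0.03, 0, 0], [0, 0, 0], 0],
    [[0, 0, 0], [0, 0, 0], 0],
    [[0, 0, 0], [0, 0, 0], 0],
  ],
)

```text
time: 8.22
ee_pos: [0.5405, -0.1579, 0.1034]
ee_rot: [0.0, 0.979, 0.203, 0.0]
force: [0.1, 0.5, -0.2]
finger_gap: 0.0002
finger_force: 0.0
```

Request:
servo_tool(
  plan=[
    [[0, 0, 0.15], [0, 0, 0], 0],
    [[0, 0, 0.14], [0, 0, 0], 0],
    [[0, 0, 0.05], [0, 0, 0], 0],
    [[0, 0, 0.05], [0, 0, 0], 0],
    [[0, 0, 0.03], [0, 0, 0], 0],
  ],
)

```text
time: 8.63
ee_pos: [0.5406, -0.158, 0.0863]
ee_rot: [0.0, 0.979, 0.203, 0.0]
force: [-4.3, 0.7, 18.1]
finger_gap: -0.0
finger_force: 9.1
```

Request:
servo_tool(
  plan=[
    [[0, 0, 0.02], [0, 0, 0], 0],
    [[0, 0, 0.02], [0, 0, 0], 0],
    [[0, 0, 0.01], [0, 0, 0], 0],
    [[0, 0, 0], [0, 0, 0], 0],
    [[0, 0, 0], [0, 0, 0], 0],
  ],
)

```text
time: 9.05
ee_pos: [0.5408, -0.1581, 0.0858]
ee_rot: [0.0, 0.979, 0.203, 0.0]
force: [-10.9, 2.8, 40.1]
finger_gap: -0.0001
finger_force: 20.6
```

The button is at the end of its travel: the force jumped to 40 N at 85.8 mm. I release it, lift away and look.

Request:
servo_tool(
  plan=[
    [[0, 0, -0.1], [0, 0, 0], 0],
    [[0, 0, -0.2], [0, 0, 0], 0],
    [[0, 0, -0.3], [0, 0, 0], 0],
    [[0, 0, -0.6], [0, 0, 0], 0],
    [[0, 0, -0.7], [0, 0, 0], 0],
  ],
)

```text
time: 9.47
ee_pos: [0.5394, -0.1576, 0.1602]
ee_rot: [-0.001, 0.979, 0.204, -0.001]
force: [-0.0, 0.5, 0.8]
finger_gap: -0.0
finger_force: 0.0
```

Request:
servo_tool(
  plan=[
    [[-0.2, 0.3, -0.7], [0, 0, 0], 0],
    [[-0.4, 0.3, -0.5], [0, 0, 0], 0],
    [[-0.5, -0.2, -0.4], [0, 0, 0], 0],
    [[-0.4, -0.2, 0], [0, 0, 0], 0],
    [[0, 0, 0], [0, 0, 0], 0],
  ],
)

```text
time: 9.88
ee_pos: [0.486, -0.1899, 0.2254]
ee_rot: [0.0, 0.979, 0.203, -0.0]
force: [1.2, -0.6, 0.6]
finger_gap: 0.0001
finger_force: 0.0
```

```bash
python3 - <<'E'
from h import *
s,w,o=wristpts();cv2.imwrite("pics/w2.png",w["image"][:,:,::-1])
t=snapshot("top");sc=snapshot("scene")
a=sorted(blobs(t["image"]),key=lambda b:b[0][0]);b=sorted(blobs(sc["image"]),key=lambda b:-b[0][0]);print(len(a),b)
print(s["time"],s["ee_pos"],s["force"])
# two-view height: wrist ray + scene
q=s["ee_rot"];T=np.eye(4);T[:3,:3]=R.from_quat([q[1],q[2],q[3],q[0]]).as_matrix();T[:3,3]=s["ee_pos"]
K=np.array([[w["fx"],0,w["cx"]],[0,w["fy"],w["cy"]],[0,0,1]]);Pw=K@np.linalg.inv(T@np.array(w["mount"]))[:3]
c=sorted(blobs(w["image"]),key=lambda b:b[0][0])
if len(c)==4==len(b):
    X=cv2.triangulatePoints(Pw,P(sc),np.array([x[0] for x in c]).T,np.array([x[0] for x in b]).T);print((X[:3]/X[3]).T.round(4))
E
```

```text
[31.2  4. ] 363 [0.5431 0.0156 0.0915]
[122.9  30.1] 3387 [ 0.5508 -0.0373  0.0915]
[216.3  86. ] 1957 [ 0.5433 -0.0984  0.0915]
[303.2 131.2] 3047 [ 0.5396 -0.1574  0.0915]
4 [(array([287.71195652, 219.25      ]), np.int32(184)), (array([259.25125628, 228.9798995 ]), np.int32(199)), (array([229.42523364, 239.14485981]), np.int32(214)), (array([197.85407725, 249.79828326]), np.int32(233))]
9.8833 [ 0.48599475 -0.18988818  0.22538611] [ 1.20862437 -0.59509137  0.64248738]
[[ 0.5427  0.0296  0.0756]
 [ 0.5508 -0.037   0.089 ]
 [ 0.5434 -0.0968  0.0877]
 [ 0.5395 -0.1574  0.0897]]
```

View pics/w2.png

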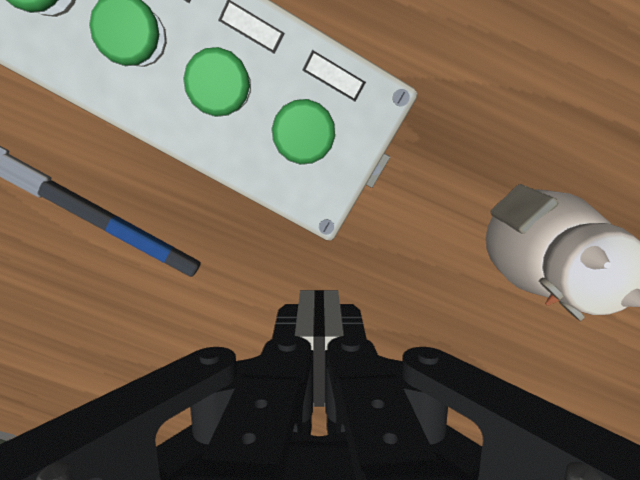

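The wrist view shows the fourth head at (303,131), and nothing beside it has moved. In the scene camera that head rose from row 251.4 to 249.8 and now measures 89.7 mm, like its free neighbours (about 89 mm). The other three heads have not moved in that view.

```bash
python3 -c "
from plant import *
print(sign_off())"
```

```text
the job is handed in; nothing more can be done
None
```

The latched button was the fourth from the left (the robot's right end): I tapped all four lightly, pressed that one fully down once, and it came up to match the other three in the camera views; the job was handed in at about 10 s.

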